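# Find and mark the balance point of a loaded bar

### The arm

A 6-joint arm with a two-finger parallel gripper is mounted at the origin on the work surface. World frame = base frame: x ahead of the robot, y to its left, z up, the work surface at z = 0. Lengths are in m, angles in rad, forces in N, time in s.
With the tool pointing down it reaches from about 0.375 to 0.9 m from the base axis. Payload 3.1 kg.
Tool frame: the origin (TCP) lies between the finger pads; the fingertips stand manip.nose_length ahead of it and the grasp point (between the pads) lies 5 mm behind it (manip.nose_length is the distance from the TCP to the fingertips, in m); z points along the fingers, y is the line along which they close (so a half turn about z gives the same grasp; the last joint's range is limited). The gripper opens to 85 mm and grips with 20 to 120 N. Pads are 22 mm wide; open, the fingers measure 114 mm over their backs; the gripper's body (76 mm by 85 mm) begins 54 mm behind the grasp point. The pads swing forward as they close: fully open they stand 13 mm farther back than shut.
Start: joints at [1.052, 0.527, 1.433, -0, 1.181, -0.178], TCP at [0.209, 0.589, 0.245] pointing down, gripper open.
Joint ranges: [-3.08, 3.08], [-0.75, 2.2], [0.22, 2.44], [-1.43, 4.57], [0, 2.65], [-2.85, 2.85]. Speed limits (rad/s): [2.79, 2.79, 3.14, 3.14, 3.14, 3.14].

### API

Orientations are given as a unit quaternion [x, y, z, w].
In Python, from station import monitor, eyes, job, manip gives the robot as it stands.
- The arm moves only by the shell command python3 -m pendant 'ROWS' [FORCE]. ROWS is JSON, a list that holds one entry, the list of rows, each a list of 7 numbers: the shift along the tool's x, y, z as a fraction of full scale, then the turn, a rotation vector about the tool's x, y, z as a fraction of full scale, then the opening, from 0 (shut) to 1 (fully open). A call has 1 to 20 rows; each row shifts and turns the commanded pose from where the row before left it, along the tool's axes as they then stand; what a row does not reach is not made up. Full scale, the value 1, is 800 mm for a shift and 0.12 rad for a turn. A row lasts 1/10 s, in which the tool goes at most 50 mm and 8.59 degrees, less where a joint would pass 70% of its speed; a pose out of reach is approached as far as the arm can. A call with a number of a shift or a turn outside -1 to 1 is refused whole. A call with a gripper value outside its range is refused whole. The fingers move at their own pace and stop on an object; FORCE is the grip in N (left out, the last holds). Time passes only in rows, so rows that do not move let the fingers close. It gives the time, the measured TCP pose, the force, the opening and the grip force at its end, in the units of the state.
- monitor.sense(): the state, without advancing time (a new reading comes with each control period).
- eyes.snapshot(name): name is "scene" or "top"; returns a dict with "pixels" (400x640x3 uint8, red, green, blue), "depth" (400x640 float32, m along the optical axis (not along the pixel's ray), 0 where there is no reading), "intrinsics" (3x3 intrinsics, pixels), "eye" and "attitude" of the camera in the world. Camera axes: x right, y down, z forward; pixel columns grow to the right and rows downward; lengths in m; the calibration is good to about 2 mm. A picture is of the moment at which its call begins.
- job.sign_off(): hands the job in; it is judged then, once.
The state is a dict: "t": time; "q": joint angles; "qd": joint speeds; "tau": joint torques, N m; "tcp_pos": TCP position; "tool_rot": TCP orientation; "force": force on the tool from outside, world axes, zero at the start; "ft_torque": the same for the moment, N m; "finger_gap": opening from 0.0 (shut) to 1.0 (fully open); "gripper_force": force on a finger pad.
Only numpy, scipy, OpenCV 4.12 (cv2) and the standard library are available. Lean on these libraries where they do the work, as an engineer would, in place of code of your own. Each camera call takes 0.05 s, during which the arm holds its last target. There are 200 camera calls.

### The job

The loaded bar is tipped on its knife-edge stand. Slide it gently lengthwise across the knife edge, without lifting it off or pressing it down hard, until it stays balanced level by itself when let go; only then set the marking saddle astride the bar directly above the knife edge, so that the bar is left balanced level with the saddle fully seated on it. Leave the other things on the table alone.

Things in the scene. Friction and masses are not known exactly. Their poses are not given: they have to be found in the camera images.
- bar: Loose wooden bar, 320 mm long (y), 20 mm wide (x), 18 mm high (z), black tick marks every 10 mm on top; 0.4 to 0.6 kg. Origin: centre of the underside. A hidden slug puts its centre of mass up to 40 mm either side of the middle along y (unseen, differs each time). It starts with its middle 50 to 70 mm to the +y side of the edge, tipped 0.08 rad, the +y part low on that side's rest.
- bar_center (a point): Centre of the bar, 9 mm above its underside; axes as the bar. To balance, the bar has to slide some 10 to 110 mm towards the stand's -y.
- stand: Fixed knife-edge stand: grey base plate 70 (x) by 270 (y) by 12 mm; origin: centre of its underside, on the table. The bar lies along its y axis. In the middle stands an upright steel blade, 20 mm wide in x (as the bar). Rubber-topped rests, 20 mm (x) by 16 mm (y), stand 110 mm to either side in y, tops 51 mm above the table.
- edge (a point): Middle of the knife edge, 60 mm above the table; axes as the stand. The edge is a flat 8 mm long in y: the bar stays level by itself while its centre of mass is over that flat, and else tips about 0.08 rad onto a rest.
- saddle: Loose marking saddle, 40 g, upright on the table: upside-down U of aluminium with a grey fin on top. Origin: centre of the underside of its feet; the bar passes through along its y. Legs 26 mm apart inside, 38 mm over all (x); plate on them from 10 to 16 mm above the feet, 16 mm long (y). Fin 14 mm thick (x), 16 mm long (y), from 16 to 58 mm above the feet.
- saddle_grip (a point): Point to grip on the saddle's fin, 40 mm above the feet; when seated on the bar (plate on the bar's top) this point is 39 mm above the bar's centre, 48 mm above the knife edge. Axes as the saddle.
- viewer: Bystander: white conical hand viewer, 80 mm across, 70 mm tall; origin under its centre.
- calculator: Bystander: pocket calculator lying flat, 75 x 145 x 16 mm; origin under its centre.
Not all that is in view belongs to the job. There is more than one size of the saddle; the job needs the middle-sized.

How it is judged:
By the outcome, as a careful person would: the job done as asked, in the order asked, and still so for the second after the job is handed in, with the robot touching nothing.
It also fails if it takes over 72 s, if anything falls off the work surface, if the arm or the gripper's body presses on something with over 40 N, if the wrist force passes 120 N, or if a joint passes its speed limit or range.

## Working session

There is one attempt and no reset: what is moved stays moved. The work goes in short steps, Python scripts to look and compute and a shell command to move; the robot and the scene stay as the last step left them, time stands still between calls to the robot, and variables do not carry over. Pictures are saved under pics/ and viewed, at most 10 in all, crops included, and the job is handed in when it is done.

```bash
ls; mkdir -p pics; cat > h.py <<'E'
from station import monitor, eyes, job, manip
import numpy as np, cv2
from scipy.spatial.transform import Rotation as R
def snap(cam,name=None,crop=None,scale=1):
    s=eyes.snapshot(cam); im=s["pixels"][:,:,::-1]
    if name:
        if crop: im=im[crop[1]:crop[3],crop[0]:crop[2]]
        cv2.imwrite("pics/"+name,cv2.resize(im,None,fx=scale,fy=scale,interpolation=cv2.INTER_CUBIC))
    return s
def rot(s):
    a=np.array(s["attitude"]); return a if a.shape==(3,3) else R.from_quat(a).as_matrix()
def world(s,u,v,z=None):
    K=np.array(s["intrinsics"]); d=rot(s)@np.linalg.inv(K)@np.array([u,v,1.]); e=np.array(s["eye"])
    t=float(s["depth"][int(round(v)),int(round(u))]) if z is None else (z-e[2])/d[2]
    return e+t*d
E
python3 - <<'E'
from h import *
for c in("scene","top"):
    s=snap(c,c+"0.png"); print(c,s["eye"],s["attitude"],s["intrinsics"])
print(manip.nose_length, monitor.sense())
E
```

```text
pics
scene [ 1.03258564 -0.33182726  0.41409948] [ 0.72084693  0.47987101 -0.27750489 -0.41604634] [[374.93143454   0.         320.31685163]
 [  0.         374.93143454 200.90954825]
 [  0.           0.           1.        ]]
top [ 0.46694418 -0.09594247  0.84496763] [ 0.71282676 -0.70071674  0.02570172 -0.01461123] [[402.30318387   0.         321.7364043 ]
 [  0.         402.30318387 199.11326615]
 [  0.           0.           1.        ]]
0.014 {'t': 0.1, 'q': array([ 1.05149540e+00,  5.28375532e-01,  1.43375188e+00, -8.40943621e-06,
        1.18138110e+00, -1.78470712e-01]), 'qd': array([-0.00068742, -0.00342426, -0.00183972,  0.00086433, -0.00225661,
        0.00244937]), 'tau': array([ 3.46662828e-04, -4.43312180e+01, -1.78587556e+01, -2.03804079e-04,
        3.81136357e-03,  1.78115562e-05]), 'tcp_pos': array([0.20857351, 0.58853513, 0.24443709]), 'tool_rot': array([ 1.69589803e-01,  9.85514272e-01, -9.01548931e-04, -3.23815518e-04]), 'force': array([-0.00495727, -0.72905823, -0.2381638 ]), 'ft_torque': array([-0.00720584,  0.00836279, -0.01569673]), 'gripper_force': 0.0, 'finger_gap': 0.9999350653983611}
```

View pics/top0.png

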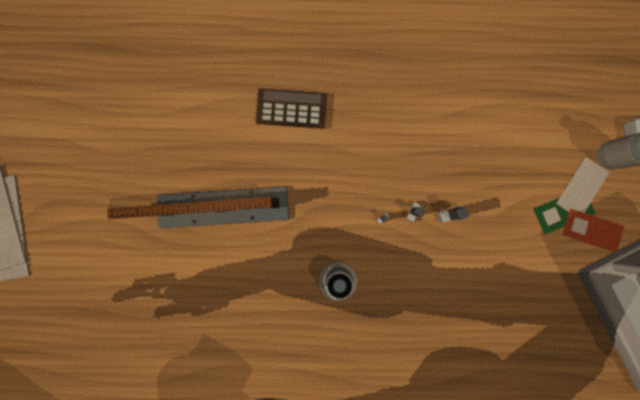

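View pics/scene0.png

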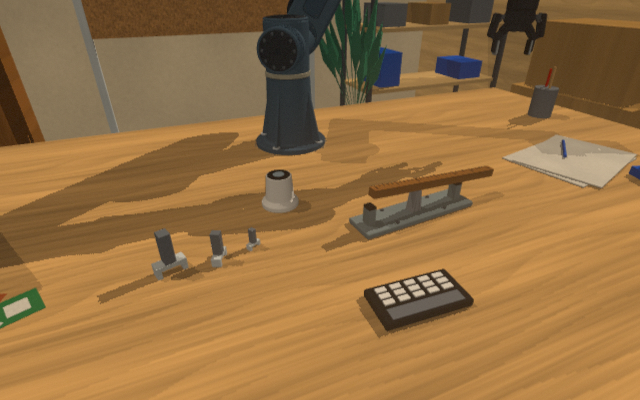

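Top view: candidate saddles are large (452,214), middle (414,212) and small (383,217). In the scene view they are at (168,255), (217,248) and (253,238). I choose the middle one. The bar runs from (110,213) to (271,203) on the stand at (158–288, 187–227). The viewer is at (339,282) and the calculator at (292,108).

```bash
python3 - <<'E'
from h import *
s=snap("top")
im=s["pixels"][:,:,::-1]
a=cv2.resize(im[170:245,100:300],None,fx=4,fy=4,interpolation=cv2.INTER_CUBIC)
b=cv2.resize(im[195:235,370:475],None,fx=7,fy=7,interpolation=cv2.INTER_CUBIC)
c=np.zeros((590,800,3),np.uint8); c[:300]=a; c[305:585,:735]=b
cv2.imwrite("pics/c1.png",c)
# clouds
K=np.array(s["intrinsics"]);vv,uu=np.mgrid[0:400,0:640]
d=s["depth"];P=np.stack([(uu-K[0,2])/K[0,0]*d,(vv-K[1,2])/K[1,1]*d,d],-1)@rot(s).T+s["eye"]
np.save("P.npy",P)
r=P[170:245,95:300].reshape(-1,3)
print("table z",np.median(P[100:180,330:500,2]))
bar=r[(r[:,2]>.062)];print("bar",len(bar))
def rect(p):
    (c,w,a)=cv2.minAreaRect((p[:,:2]*1000).astype(np.float32));return np.round(c,1),np.round(w,1),round(a,2)
print(rect(bar))
A=np.c_[bar[:,:2],np.ones(len(bar))];print("plane",np.linalg.lstsq(A,bar[:,2],rcond=None)[0])
st=r[(r[:,2]>.006)&(r[:,2]<.018)];print("plate",rect(st))
g=P[195:235,370:475]
for (u0,u1) in((370,395),(402,428),(434,475)):
    q=P[195:235,u0:u1].reshape(-1,3);q=q[q[:,2]>.006];print(u0,rect(q),q[:,2].max(),np.median(q[q[:,2]>q[:,2].max()-.006],0))
q=P[255:310,310:370].reshape(-1,3);q=q[q[:,2]>.01];print("viewer",rect(q),q[:,2].max())
E
```

```text
table z 7.126208049046401e-06
bar 1727
(array([490.3, 105. ]), array([402. ,  45.6]), 89.83)
plane [-10.4961729   -1.21131622   5.39977045]
plate (array([494.5,  96.7]), array([ 70.1, 269.4]), 4.88)
370 (array([ 467.5, -172.5]), array([ 20.8, 151.6]), 8.21) 0.8449676319218618 [ 0.46694418 -0.09594247  0.84496763]
402 (array([ 470.9, -207.5]), array([ 38.4, 219.9]), 11.95) 0.8449676319218618 [ 0.46694418 -0.09594247  0.84496763]
434 (array([ 471.9, -248.9]), array([ 28.8, 304.8]), 7.26) 0.8449676319218618 [ 0.46694418 -0.09594247  0.84496763]
viewer (array([ 389. , -140.4]), array([162.3,  76.6]), 4.45) 0.8449676319218618
```

View pics/c1.png

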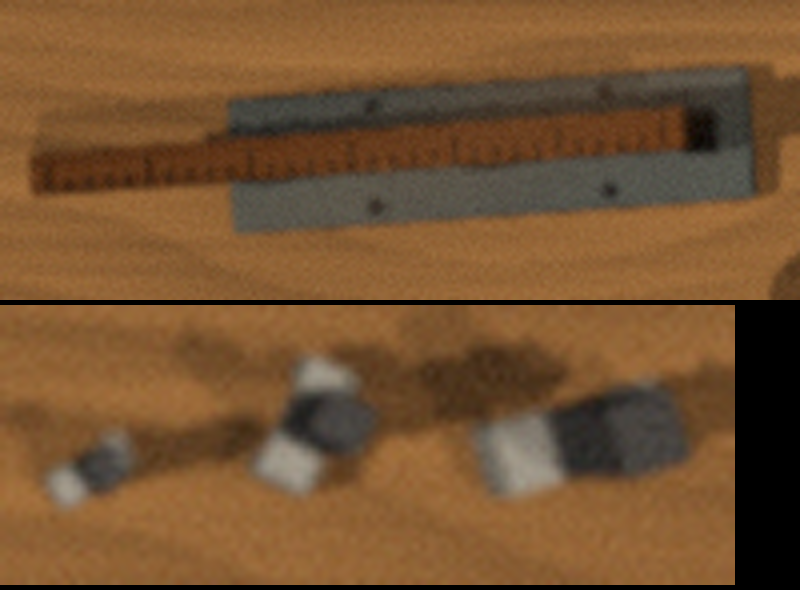

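```bash
python3 - <<'E'
from h import *
P=np.load("P.npy")
def rect(p):
    (c,w,a)=cv2.minAreaRect((p[:,:2]*1000).astype(np.float32));return np.round(c,1),np.round(w,1),round(a,2)
def get(v0,v1,u0,u1,zl,zh=.3):
    q=P[v0:v1,u0:u1].reshape(-1,3);return q[(q[:,2]>zl)&(q[:,2]<zh)]
b=get(170,245,95,300,.058);print("bar",len(b),rect(b))
yaw=np.radians(4.88);ux=np.array([np.cos(yaw),np.sin(yaw)]);uy=np.array([-np.sin(yaw),np.cos(yaw)])
c=np.array([.4945,.0967]);d=b[:,:2]-c
l=d@uy;w=d@ux;print("along",np.percentile(l,[0,.5,99.5,100]),"across mean",w.mean(),"fit z",np.polyfit(l,b[:,2],1),"across fit",np.polyfit(l,w,1))
for n,u0,u1 in(("small",370,395),("mid",402,428),("big",434,475)):
    q=get(195,235,u0,u1,.005);h=q[:,2].max();t=q[q[:,2]>h-.004];print(n,"h",h,"top",t.mean(0),rect(t))
    p=q[(q[:,2]>.010)&(q[:,2]<.0195)] if n=="mid" else q[q[:,2]<.03];print("  plate",rect(p))
q=get(255,310,310,370,.004);print("viewer",rect(q),q[:,2].max())
E
```

```text
bar 1770 (array([490., 148.]), array([ 20.3, 320.7]), 4.91)
along [-0.10882475 -0.10785025  0.20934223  0.21190007] across mean -0.0003265144609799823 fit z [-0.07793911  0.07731353] across fit [ 0.00047479 -0.00034921]
small h 0.04164789878087438 top [ 0.47627542 -0.23485781  0.03934003] (array([ 476.5, -234.9]), array([9.9, 8.1]), 28.75)
  plate (array([ 477.1, -235.5]), array([10.7, 26.1]), 36.85)
mid h 0.06028216750282067 top [ 0.49116153 -0.29823667  0.05817541] (array([ 490.8, -298.3]), array([15.2, 13.3]), 63.29)
  plate (array([ 490.8, -298.4]), array([16.1, 37.5]), 64.59)
big h 0.0801756312840729 top [ 0.48929354 -0.37697184  0.07776855] (array([ 488.8, -377.8]), array([20.3, 17.8]), 16.78)
  plate (array([ 488.3, -376.9]), array([21.3, 50.8]), 17.1)
viewer (array([ 346.5, -143.2]), array([78.5, 78.6]), 17.36) 0.07527461191763352
```

Large, middle and small fins stand 78, 58 and 40 mm tall. The middle one (414,212) matches the 58 mm description, at (0.491, -0.298) with its x axis at -25.4°. The stand is at (0.4945, 0.0967), yaw 4.88°, and the bar's middle is +51 mm. I'll turn the tool and go above the edge.

```bash
python3 -m pendant '[[[0,0,0.01,0,0,1,1],[0,0,0.01,0,0,1,1],[0,0,0.01,0,0,1,1],[0,0,0.01,0,0,1,1],[0,0,0.01,0,0,1,1],[0,0,0.01,0,0,1,1],[0,0,0.01,0,0,1,1],[0,0,0.01,0,0,1,1],[0,0,0.01,0,0,1,1],[0,0,0.01,0,0,0.54,1]]]' 20
python3 -m pendant '[[[-0.0536,0.0253,0,0,0,0,1],[-0.0536,0.0253,0,0,0,0,1],[-0.0536,0.0253,0,0,0,0,1],[-0.0536,0.0253,0,0,0,0,1],[-0.0536,0.0253,0,0,0,0,1],[-0.0536,0.0253,0,0,0,0,1],[-0.0536,0.0253,0,0,0,0,1],[-0.0536,0.0253,0,0,0,0,1],[-0.0536,0.0253,0,0,0,0,1],[-0.0536,0.0253,0,0,0,0,1],[-0.0536,0.0253,0,0,0,0,1],[-0.0536,0.0253,0,0,0,0,0.5],[0,0,0,0,0,0,0.5]]]'
cat >> h.py <<'E'
C=np.array([.4945,.0967]);YAW=np.radians(4.88);UX=np.array([np.cos(YAW),np.sin(YAW)]);UY=np.array([-np.sin(YAW),np.cos(YAW)])
def st():
    s=monitor.sense();p=s["tcp_pos"];d=p[:2]-C;m=R.from_quat(s["tool_rot"]).as_matrix()
    print("t",round(s["t"],2),"bar-frame tcp mm x,y,z",np.round([d@UX*1e3,d@UY*1e3,p[2]*1e3],1),"tooly deg",np.round(np.degrees(np.arctan2(m[1,1],m[0,1])),2),"zaxis",np.round(m[:,2],3),"F",np.round(s["force"],1),"gap",round(s["finger_gap"],3),round(s["gripper_force"],1))
def bar():
    for cam in("scene","top"):
        s=eyes.snapshot(cam);K=np.array(s["intrinsics"]);vv,uu=np.mgrid[0:400,0:640];d=s["depth"]
        P=(np.stack([(uu-K[0,2])/K[0,0]*d,(vv-K[1,2])/K[1,1]*d,d],-1)@rot(s).T+s["eye"])
        px=s["pixels"].astype(int);ok=(d>0)&(px[...,0]-px[...,2]>30)
        P=P[ok];D=P[:,:2]-C;l=D@UY;w=D@UX;k=(abs(w)<.011+.02*0)&(abs(l)<.26)&(P[:,2]>.055)&(P[:,2]<.105)
        l,w,z=l[k],w[k],P[k,2]
        if len(l)<50: print(cam,"few");continue
        # top surface: upper quantile envelope
        bins=np.round(l/.01);L=[];Z=[]
        for b in np.unique(bins):
            q=bins==b
            if q.sum()>3:L.append(l[q].mean());Z.append(np.percentile(z[q],80))
        f=np.polyfit(L,Z,1);print(cam,"ends mm",np.round(np.percentile(l,[.2,99.8])*1e3,1),"tilt",round(f[0],4),"z0",round(f[1]*1e3,1),"across",np.round(np.polyfit(l,w,1)*[1,1e3],3))
E
python3 -c "
from h import *
st();bar()"
```

```text
t: 1.15
tcp_pos: [0.2087, 0.5888, 0.1646]
tool_rot: [0.678, 0.735, -0.0, 0.0]
force: [0.4, 0.6, 0.8]
finger_gap: 1.001
gripper_force: 0.0
t: 2.45
tcp_pos: [0.4993, 0.0922, 0.1656]
tool_rot: [0.679, 0.734, 0.001, 0.003]
force: [-0.5, 0.9, 0.1]
finger_gap: 0.695
gripper_force: 0.0
t 2.45 bar-frame tcp mm x,y,z [  4.4  -4.9 165.6] tooly deg 4.5 zaxis [ 0.006 -0.001 -1.   ] F [-0.5  0.9  0.1] gap 0.695 0.0
scene ends mm [-106.4  211.7] tilt -0.075 z0 79.9 across [0.  5.3]
top ends mm [-108.2   18.5] tilt -0.0836 z0 78.5 across [-0.01  -0.787]
```

```bash
python3 -m pendant '[[[0,0,0,0,0,0,0.5],[0,0,0,0,0,0,0.5]]]' >/dev/null; python3 -c "
from h import *
st()"
```

```text
t 2.75 bar-frame tcp mm x,y,z [ -1.    1.7 165.2] tooly deg 5.0 zaxis [-0.001  0.    -1.   ] F [ 0.5 -0.  -0.3] gap 0.5 0.0
```

```bash
python3 -m pendant '[[[0,0,0.04,0,0,0,0.5],[0,0,0.04,0,0,0,0.45],[0,0,0.03,0,0,0,0.4],[0,0,0.013,0,0,0,0.4],[0,0,0,0,0,0,0.4],[0,0,0,0,0,0,0.4]]]' >/dev/null; python3 -c "
from h import *
st();bar();snap('scene','s1.png',(300,120,540,260),3)"
```

```text
t 3.35 bar-frame tcp mm x,y,z [ 0.5  0.9 67.5] tooly deg 4.95 zaxis [ 0.001 -0.    -1.   ] F [ 0.9 -0.8 -0.5] gap 0.397 0.0
scene ends mm [-106.   213.8] tilt -0.0739 z0 79.4 across [0.    5.398]
top ends mm [-108.2  -13.1] tilt -0.0796 z0 78.8 across [-0.01  -0.629]
```

View pics/s1.png

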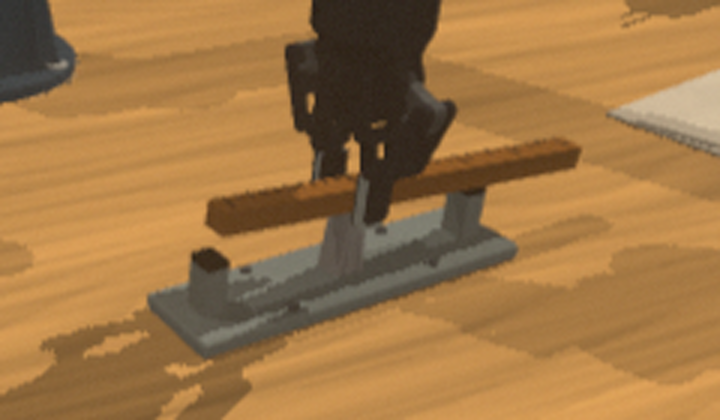

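The picture shows the fingers straddling the bar (about 350,200 in the crop), above the blade. I close gently.

```bash
python3 -m pendant '[[[0,0,0,0,0,0,0.2],[0,0,0,0,0,0,0.2],[0,0,0,0,0,0,0.2]]]' 20 ; python3 -c "
from h import *
st();bar()"
```

```text
t: 3.8
tcp_pos: [0.4947, 0.097, 0.0679]
tool_rot: [0.677, 0.736, 0.0, 0.0]
force: [-1.3, 0.4, 6.2]
finger_gap: 0.229
gripper_force: 22.5
t 3.8 bar-frame tcp mm x,y,z [ 0.2  0.3 67.9] tooly deg 4.86 zaxis [ 0.001  0.    -1.   ] F [-1.3  0.4  6.2] gap 0.229 22.5
scene ends mm [-106.2  213.6] tilt -0.0732 z0 79.5 across [0.   5.44]
top ends mm [-108.2  -12.8] tilt -0.0853 z0 78.3 across [-0.004 -0.224]
```

```bash
python3 -m pendant '[[[-0.004,0,-0.0006,0,0,0,0.2],[-0.007,0,-0.0006,0,0,0,0.2],[-0.007,0,-0.0006,0,0,0,0.2],[-0.007,0,-0.0006,0,0,0,0.2],[0,0,0,0,0,0,0.2]]]' ; python3 -c "
from h import *
st();bar()"
python3 -m pendant '[[[0,0,0,0,0,0,0.35],[0,0,0,0,0,0,0.35],[0,0,0,0,0,0,0.35],[0,0,0,0,0,0,0.35]]]' ; python3 -c "
from h import *
st();bar()"
```

```text
t: 4.4
tcp_pos: [0.4964, 0.0772, 0.0694]
tool_rot: [0.677, 0.736, 0.0, -0.0]
force: [-1.3, 2.8, 4.4]
finger_gap: 0.23
gripper_force: 22.2
t 4.4 bar-frame tcp mm x,y,z [  0.2 -19.5  69.4] tooly deg 4.83 zaxis [ 0.001  0.001 -1.   ] F [-1.3  2.8  4.4] gap 0.23 22.2
scene ends mm [-126.1  193.8] tilt -0.071 z0 79.4 across [2.000e-03 5.536e+00]
top ends mm [-127.8  -36.2] tilt -0.0807 z0 78.6 across [-0.004 -0.23 ]
t: 4.9
tcp_pos: [0.4964, 0.077, 0.0687]
tool_rot: [0.676, 0.737, -0.0, 0.0]
force: [-0.4, -0.5, 1.3]
finger_gap: 0.35
gripper_force: 0.0
t 4.9 bar-frame tcp mm x,y,z [  0.2 -19.8  68.7] tooly deg 4.88 zaxis [-0. -0. -1.] F [-0.4 -0.5  1.3] gap 0.35 0.0
scene ends mm [-125.7  192.8] tilt -0.0732 z0 79.5 across [1.000e-03 5.578e+00]
top ends mm [-127.8  -36.3] tilt -0.0773 z0 79.0 across [-0.006 -0.381]
```

```bash
python3 -m pendant '[[[0.012,0,0,0,0,0,0.35],[0.013,0,0,0,0,0,0.35],[0,0,0,0,0,0,0.2],[0,0,0,0,0,0,0.2],[-0.004,0,-0.0006,0,0,0,0.2],[-0.007,0,-0.0006,0,0,0,0.2],[-0.007,0,-0.0006,0,0,0,0.2],[-0.007,0,-0.0006,0,0,0,0.2],[0,0,0,0,0,0,0.2],[0,0,0,0,0,0,0.35],[0,0,0,0,0,0,0.35],[0,0,0,0,0,0,0.35],[0,0,0,0,0,0,0.35]]]' ; python3 -c "
from h import *
st();bar()"
```

```text
t: 6.3
tcp_pos: [0.4965, 0.077, 0.0708]
tool_rot: [0.676, 0.737, 0.0, 0.0]
force: [-0.8, 0.5, 0.3]
finger_gap: 0.351
gripper_force: 0.0
t 6.3 bar-frame tcp mm x,y,z [  0.3 -19.8  70.8] tooly deg 4.89 zaxis [ 0. -0. -1.] F [-0.8  0.5  0.3] gap 0.351 0.0
scene ends mm [-149.1  170.8] tilt -0.0759 z0 79.8 across [4.000e-03 5.485e+00]
top ends mm [-151.5  -35.8] tilt -0.08 z0 78.7 across [ 0.002 -0.546]
```

```bash
python3 -m pendant '[[[0.012,0,0.003,0,0,0,0.35],[0.013,0,0,0,0,0,0.35],[0,0,0,0,0,0,0.35],[0,0,0,0,0,0,0.2],[0,0,0,0,0,0,0.2],[0,0,0,0,0,0,0.2],[-0.004,0,-0.0006,0,0,0,0.2],[-0.005,0,-0.0005,0,0,0,0.2],[-0.006,0,-0.0005,0,0,0,0.2],[-0.003,0,-0.0003,0,0,0,0.2],[0,0,0,0,0,0,0.2],[0,0,0,0,0,0,0.35],[0,0,0,0,0,0,0.35],[0,0,0,0,0,0,0.35],[0,0,0,0,0,0,0.35]]]' ; python3 -c "
from h import *
st();bar()"
```

```text
t: 7.9
tcp_pos: [0.496, 0.0827, 0.07]
tool_rot: [0.676, 0.737, 0.0, 0.0]
force: [-0.6, 0.4, 0.2]
finger_gap: 0.349
gripper_force: 0.0
t 7.9 bar-frame tcp mm x,y,z [  0.3 -14.1  70. ] tooly deg 4.89 zaxis [ 0. -0. -1.] F [-0.6  0.4  0.2] gap 0.349 0.0
scene ends mm [-165.7  153. ] tilt -0.0732 z0 79.7 across [5.000e-03 5.606e+00]
top ends mm [-167.6  -29.2] tilt -0.0766 z0 79.1 across [ 0.   -0.59]
```

Still tipped to +y. Another 15 mm.

```bash
python3 -m pendant '[[[0.012,0,0.0015,0,0,0,0.35],[0.013,0,0,0,0,0,0.35],[0,0,0,0,0,0,0.35],[0,0,0,0,0,0,0.2],[0,0,0,0,0,0,0.2],[0,0,0,0,0,0,0.2],[-0.004,0,-0.0006,0,0,0,0.2],[-0.005,0,-0.0005,0,0,0,0.2],[-0.005,0,-0.0005,0,0,0,0.2],[-0.003,0,-0.0003,0,0,0,0.2],[0,0,0,0,0,0,0.2],[0,0,0,0,0,0,0.35],[0,0,0,0,0,0,0.35],[0,0,0,0,0,0,0.35],[0,0,0,0,0,0,0.35],[0,0,0,0,0,0,0.35]]]' ; python3 -c "
from h import *
st();bar()"
```

```text
t: 9.6
tcp_pos: [0.4953, 0.0891, 0.0703]
tool_rot: [0.676, 0.737, 0.0, 0.0]
force: [-0.2, -0.3, -0.1]
finger_gap: 0.352
gripper_force: 0.0
t 9.6 bar-frame tcp mm x,y,z [ 0.2 -7.6 70.3] tooly deg 4.9 zaxis [ 0. -0. -1.] F [-0.2 -0.3 -0.1] gap 0.352 0.0
scene ends mm [-182.5  136.2] tilt 0.0762 z0 79.2 across [0.008 5.412]
top ends mm [-184.6  -21.5] tilt 0.0778 z0 78.7 across [ 0.002 -0.079]
```

Tipped the other way, so the balance is bracketed. Back by 8.4 mm.

```bash
python3 -m pendant '[[[0.004,0,0.0015,0,0,0,0.35],[0,0,0,0,0,0,0.35],[0,0,0,0,0,0,0.2],[0,0,0,0,0,0,0.2],[0,0,0,0,0,0,0.2],[0.003,0,-0.0006,0,0,0,0.2],[0.004,0,-0.0003,0,0,0,0.2],[0.0035,0,-0.0002,0,0,0,0.2],[0,0,0,0,0,0,0.2],[0,0,0,0,0,0,0.35],[0,0,0,0,0,0,0.35],[0,0,0,0,0,0,0.35],[0,0,0,0,0,0,0.35],[0,0,0,0,0,0,0.35]]]' ; python3 -c "
from h import *
st();bar()"
```

```text
t: 11.1
tcp_pos: [0.4944, 0.1006, 0.07]
tool_rot: [0.676, 0.737, 0.0, 0.0]
force: [0.4, 0.8, -0.5]
finger_gap: 0.349
gripper_force: 0.0
t 11.1 bar-frame tcp mm x,y,z [ 0.2  3.9 70. ] tooly deg 4.88 zaxis [ 0.  0. -1.] F [ 0.4  0.8 -0.5] gap 0.349 0.0
scene ends mm [-172.   146.3] tilt -0.0763 z0 79.8 across [5.000e-03 5.814e+00]
top ends mm [-174.5   -6.9] tilt -0.081 z0 78.5 across [ 0.002 -0.119]
```

```bash
python3 -m pendant '[[[0,0,0.001,0,0,0,0.35],[0,0,0,0,0,0,0.2],[0,0,0,0,0,0,0.2],[0,0,0,0,0,0,0.2]]]' ; python3 -c "
from h import *
st();bar()"
python3 -m pendant '[[[-0.002,0,-0.0006,0,0,0,0.2],[-0.002,0,-0.0002,0,0,0,0.2],[-0.0022,0,-0.0002,0,0,0,0.2],[0,0,0,0,0,0,0.2],[0,0,0,0,0,0,0.2]]]' ; python3 -c "
from h import *
st();bar()"
```

```text
t: 11.6
tcp_pos: [0.4943, 0.1006, 0.069]
tool_rot: [0.676, 0.737, -0.0, -0.0]
force: [-0.7, -0.8, -0.7]
finger_gap: 0.232
gripper_force: 23.7
t 11.6 bar-frame tcp mm x,y,z [ 0.2  3.9 69. ] tooly deg 4.88 zaxis [-0.  0. -1.] F [-0.7 -0.8 -0.7] gap 0.232 23.7
scene ends mm [-172.1  147. ] tilt -0.0761 z0 80.0 across [5.00e-03 5.85e+00]
top ends mm [-174.5   -8.8] tilt -0.078 z0 78.9 across [0.004 0.179]
t: 12.2
tcp_pos: [0.4948, 0.0954, 0.0696]
tool_rot: [0.676, 0.737, -0.0, 0.0]
force: [0.4, -0.2, -5.9]
finger_gap: 0.228
gripper_force: 22.9
t 12.2 bar-frame tcp mm x,y,z [ 0.2 -1.3 69.6] tooly deg 4.88 zaxis [-0. -0. -1.] F [ 0.4 -0.2 -5.9] gap 0.228 22.9
scene ends mm [-177.2  141.2] tilt -0.0757 z0 80.1 across [4.000e-03 5.839e+00]
top ends mm [-179.2  -15. ] tilt -0.078 z0 79.1 across [0.004 0.178]
```

```bash
python3 -m pendant '[[[0,0,0.0005,0,0,0,0.2],[0,0,0,0,0,0,0.26],[0,0,0,0,0,0,0.35],[0,0,0,0,0,0,0.35],[0,0,0,0,0,0,0.35],[0,0,0,0,0,0,0.35],[0,0,0,0,0,0,0.35]]]' ; python3 -c "
from h import *
st();bar();snap('scene','s2.png',(300,120,540,260),3)"
```

```text
t: 13.0
tcp_pos: [0.4947, 0.0957, 0.0695]
tool_rot: [0.676, 0.737, 0.0, 0.0]
force: [-0.0, -0.7, 0.2]
finger_gap: 0.349
gripper_force: 0.0
t 13.0 bar-frame tcp mm x,y,z [ 0.2 -1.  69.5] tooly deg 4.88 zaxis [ 0. -0. -1.] F [-0.  -0.7  0.2] gap 0.349 0.0
scene ends mm [-178.9  139.6] tilt 0.0507 z0 79.1 across [0.006 5.496]
top ends mm [-180.9  -14.2] tilt 0.0573 z0 78.5 across [0.002 0.005]
```

View pics/s2.png

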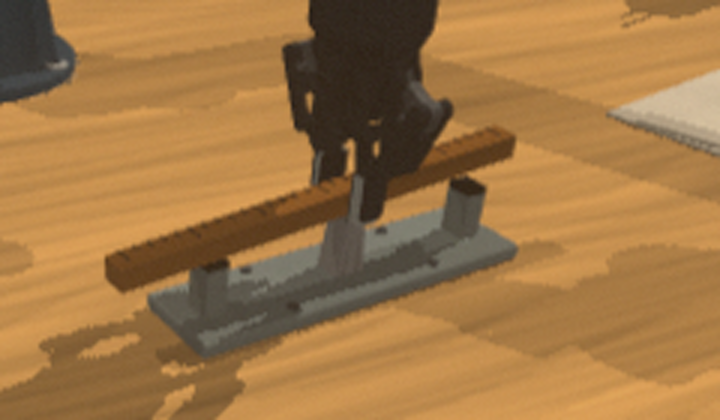

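The picture shows the bar still moving, its near end (about 120,272) low and approaching the -y rest. Let it settle.

```bash
python3 -m pendant '[[[0,0,0,0,0,0,0.35],[0,0,0,0,0,0,0.35],[0,0,0,0,0,0,0.35],[0,0,0,0,0,0,0.35]]]' >/dev/null; python3 -c "
from h import *
st();bar()"
```

```text
t 13.55 bar-frame tcp mm x,y,z [ 0.2 -1.1 69.5] tooly deg 4.88 zaxis [-0.  0. -1.] F [ 0.7  1.6 -0.1] gap 0.352 0.0
scene ends mm [-178.6  140.3] tilt 0.0468 z0 79.1 across [5.000e-03 5.502e+00]
top ends mm [-180.8  -14.5] tilt 0.0495 z0 78.7 across [ 0.002 -0.088]
```

```bash
for i in 1 2; do python3 -m pendant '[[[0,0,0,0,0,0,0.35],[0,0,0,0,0,0,0.35],[0,0,0,0,0,0,0.35]]]' >/dev/null; python3 -c "
from h import *
st();bar()"; done
```

```text
t 13.95 bar-frame tcp mm x,y,z [ 0.2 -1.1 69.5] tooly deg 4.88 zaxis [ 0. -0. -1.] F [ 1.1 -0.1  1.1] gap 0.349 0.0
scene ends mm [-178.4  140.5] tilt 0.0268 z0 79.1 across [5.000e-03 5.625e+00]
top ends mm [-180.8  -14.3] tilt 0.0359 z0 78.4 across [0.003 0.054]
t 14.35 bar-frame tcp mm x,y,z [ 0.2 -1.1 69.5] tooly deg 4.88 zaxis [-0. -0. -1.] F [ 0.1 -0.2 -0.1] gap 0.35 0.0
scene ends mm [-178.6  141.1] tilt 0.0137 z0 79.2 across [5.000e-03 5.632e+00]
top ends mm [-180.7  -14.2] tilt 0.0281 z0 78.7 across [0.003 0.084]
```

The bar is returning to level by itself. I lift straight up and move towards the saddle, then check that it is level.

```bash
python3 -m pendant '[[[0,0,-0.015,0,0,0,0.35],[0,0,-0.03,0,0,0,0.35],[0,0,-0.04,0,0,0,0.35],[0,0,-0.04,0,0,0,0.4],[-0.049,-0.0047,0,0,0,0,0.5],[-0.049,-0.0047,0,0,0,0,0.5],[-0.049,-0.0047,0,0,0,0,0.5],[-0.049,-0.0047,0,0,0,0,0.5],[-0.049,-0.0047,0,0,0,0,0.5],[-0.049,-0.0047,0,0,0,0,0.5],[-0.049,-0.0047,0,0,0,0,0.5],[-0.049,-0.0047,0,0,0,0,0.5],[-0.049,-0.0047,0,0,0,0,0.5],[-0.049,-0.0047,0,0,0,0,0.5],[0,0,0,0,0,1,0.5],[0,0,0,0,0,1,0.5],[0,0,0,0,0,1,0.5],[0,0,0,0,0,1,0.5],[0,0,0,0,0,0.4,0.5],[0,0,0,0,0,0,0.5]]]' ; python3 -c "
from h import *
st();bar()"
```

```text
t: 16.45
tcp_pos: [0.4906, -0.298, 0.1703]
tool_rot: [0.845, 0.535, 0.0, 0.0]
force: [0.2, 0.2, 0.2]
finger_gap: 0.503
gripper_force: 0.0
t 16.45 bar-frame tcp mm x,y,z [ -37.5 -393.   170.3] tooly deg -25.36 zaxis [ 0. -0. -1.] F [0.2 0.2 0.2] gap 0.503 0.0
scene ends mm [-178.3  141.3] tilt 0.008 z0 79.6 across [3.000e-03 5.362e+00]
top ends mm [-180.3  138.1] tilt 0.0026 z0 78.5 across [ 0.001 -0.309]
```

The bar is level and free. Down to the saddle.

```bash
python3 -m pendant '[[[0,0,0.045,0,0,0,0.5],[0,0,0.045,0,0,0,0.5],[0,0,0.04,0,0,0,0.5],[0,0,0.025,0,0,0,0.5],[0,0,0.013,0,0,0,0.5],[0,0,0,0,0,0,0.5],[0,0,0,0,0,0,0.5]]]' ; python3 -c "
from h import *
st();bar();snap('scene','s3.png',(140,140,340,290),4)"
```

```text
t: 17.25
tcp_pos: [0.4912, -0.2985, 0.0358]
tool_rot: [0.845, 0.535, 0.0, 0.001]
force: [0.3, 0.2, 0.3]
finger_gap: 0.494
gripper_force: 0.0
t 17.25 bar-frame tcp mm x,y,z [ -36.9 -393.5   35.8] tooly deg -25.35 zaxis [ 0.001 -0.001 -1.   ] F [0.3 0.2 0.3] gap 0.494 0.0
scene ends mm [-178.4  140.3] tilt 0.0113 z0 79.5 across [3.000e-03 5.354e+00]
top ends mm [-28.2 138.1] tilt 0.0115 z0 78.5 across [-0.005  0.267]
```

View pics/s3.png

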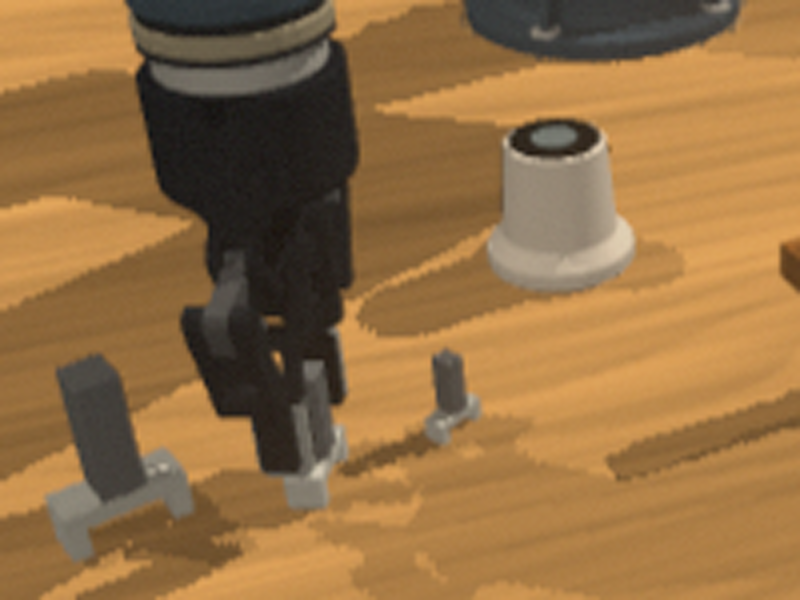

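The middle saddle's fin (about 318,410 in the crop) is between the fingers. Grip and lift.

```bash
python3 -m pendant '[[[0,0,0,0,0,0,0.1],[0,0,0,0,0,0,0.1],[0,0,0,0,0,0,0.1],[0,0,0,0,0,0,0.1],[0,0,0,0,0,0,0.1],[0,0,-0.02,0,0,0,0.1],[0,0,-0.04,0,0,0,0.1],[0,0,-0.045,0,0,0,0.1],[0,0,-0.04,0,0,0,0.1],[0,0,-0.02,0,0,0,0.1],[0,0,0,0,0,-1,0.1],[0,0,0,0,0,-1,0.1],[0,0,0,0,0,-1,0.1],[0,0,0,0,0,-1,0.1],[0,0,0,0,0,-0.4,0.1],[0,0,0,0,0,0,0.1],[0,0,0,0,0,0,0.1]]]' 30; python3 -c "
from h import *
st();bar();s=snap('top');K=np.array(s['intrinsics'])
s=snap('scene','s4.png',(120,60,360,240),3)"
```

```text
t: 19.1
tcp_pos: [0.4904, -0.2979, 0.1668]
tool_rot: [0.677, 0.736, -0.0, -0.0]
force: [-0.1, 0.4, -0.1]
finger_gap: 0.152
gripper_force: 30.7
t 19.1 bar-frame tcp mm x,y,z [ -37.6 -392.8  166.8] tooly deg 4.82 zaxis [-0.001  0.    -1.   ] F [-0.1  0.4 -0.1] gap 0.152 30.7
scene ends mm [-178.7  142.2] tilt 0.0104 z0 79.6 across [3.000e-03 5.441e+00]
top ends mm [-180.2  137.7] tilt 0.0059 z0 78.5 across [ 0.001 -0.306]
```

View pics/s4.png

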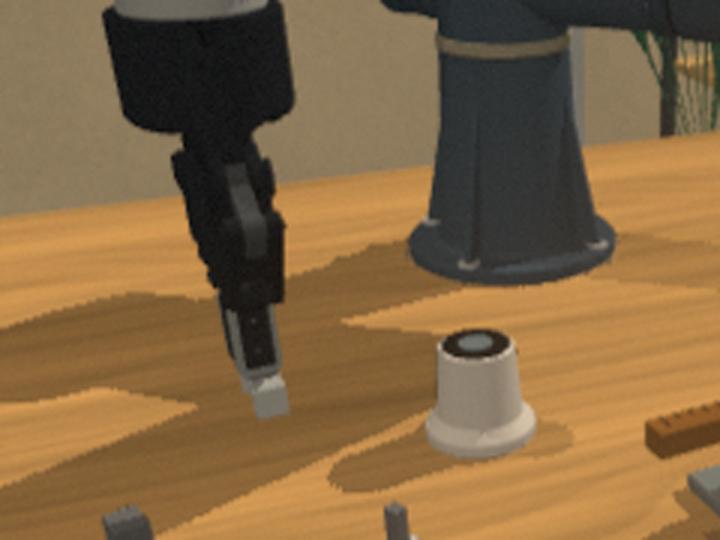

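Saddle held upright, now aligned with the bar (legs at about 270,393). Move above the edge and look.

```bash
python3 -m pendant '[[[0.03,0.0047,0,0,0,0,0.1],[0.045,0.0047,0,0,0,0,0.1],[0.045,0.0047,0,0,0,0,0.1],[0.05,0.0047,0,0,0,0,0.1],[0.05,0.0047,0,0,0,0,0.1],[0.05,0.0047,0,0,0,0,0.1],[0.05,0.0047,0,0,0,0,0.1],[0.05,0.0047,0,0,0,0,0.1],[0.05,0.0047,0,0,0,0,0.1],[0.04,0.0044,0,0,0,0,0.1],[0.02,0,0,0,0,0,0.1],[0.011,0,0,0,0,0,0.1],[0,0,0,0,0,0,0.1],[0,0,0,0,0,0,0.1],[0,0,0,0,0,0,0.1]]]'; cat > t.py <<'E'
from h import *
def tilt(n=3):
    for i in range(n):
        s=eyes.snapshot("scene");K=np.array(s["intrinsics"]);vv,uu=np.mgrid[0:400,0:640];d=s["depth"]
        P=(np.stack([(uu-K[0,2])/K[0,0]*d,(vv-K[1,2])/K[1,1]*d,d],-1)@rot(s).T+s["eye"])
        px=s["pixels"].astype(int);P=P[(d>0)&(px[...,0]-px[...,2]>30)];D=P[:,:2]-C;l=D@UY;w=D@UX
        k=(abs(w)<.007)&(abs(l)<.26)&(P[:,2]>.055)&(P[:,2]<.105);l=l[k];z=P[k,2]
        for j in range(6):
            f=np.polyfit(l,z,1);r=z-np.polyval(f,l);g=abs(r)<max(.003,1.5*r.std());l=l[g];z=z[g]
        print("tilt",np.round(f[0],4),"z0",round(f[1]*1e3,1),len(l))
E
python3 -c "
from t import *
st();bar();tilt();snap('scene','s5.png',(300,60,540,240),3)"
```

```text
t: 20.8
tcp_pos: [0.4947, 0.0954, 0.1671]
tool_rot: [0.677, 0.736, -0.0, 0.0]
force: [-0.3, 0.0, -0.4]
finger_gap: 0.16
gripper_force: 30.7
t 20.8 bar-frame tcp mm x,y,z [ 1.000e-01 -1.300e+00  1.671e+02] tooly deg 4.8 zaxis [ 0. -0. -1.] F [-0.3  0.  -0.4] gap 0.16 30.7
scene ends mm [-178.4  140.4] tilt 0.0105 z0 79.6 across [3.000e-03 5.419e+00]
top ends mm [-180.4    5.6] tilt 0.0079 z0 78.6 across [ 0.002 -0.164]
tilt 0.0098 z0 79.5 554
tilt 0.0105 z0 79.5 558
tilt 0.011 z0 79.5 559
```

View pics/s5.png

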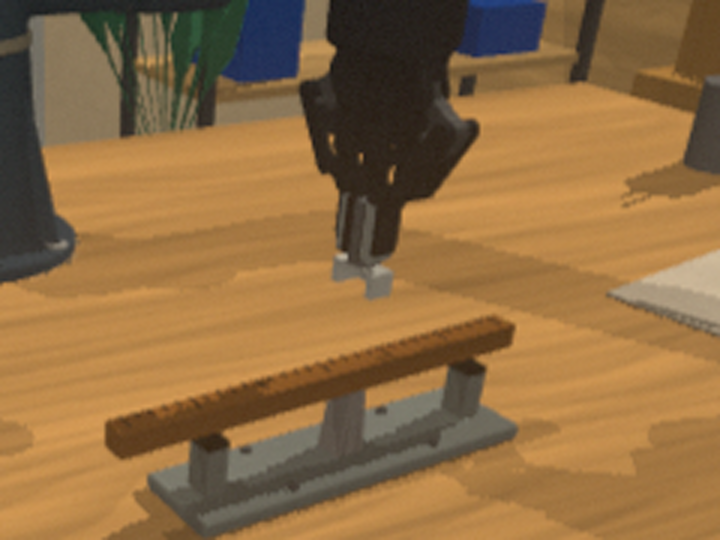

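The bar sits level on the blade (slope about 0.01 or less) with neither rest touched. The saddle hangs above it, legs at about 345–390,280. Go down to just above the bar.

```bash
python3 -m pendant '[[[0.0023,-0.0002,0.02,0,0,0,0.1],[0,0,0.02,0,0,0,0.1],[0,0,0.015,0,0,0,0.1],[0,0,0.008,0,0,0,0.1],[0,0,0,0,0,0,0.1],[0,0,0,0,0,0,0.1],[0,0,0,0,0,0,0.1]]]'; 
python3 -c "
from t import *
st();bar();tilt(1);snap('scene','s6.png',(360,100,500,220),5)"
```

```text
t: 21.8
tcp_pos: [0.4946, 0.0983, 0.1172]
tool_rot: [0.676, 0.737, 0.0, 0.0]
force: [-1.3, -0.5, -0.1]
finger_gap: 0.164
gripper_force: 30.7
t 21.8 bar-frame tcp mm x,y,z [  0.3   1.5 117.2] tooly deg 4.88 zaxis [ 0.001 -0.    -1.   ] F [-1.3 -0.5 -0.1] gap 0.164 30.7
scene ends mm [-178.3  141. ] tilt 0.0095 z0 79.4 across [3.00e-03 5.51e+00]
top ends mm [-180.4   -3.9] tilt 0.0075 z0 78.4 across [0.004 0.094]
tilt 0.0102 z0 79.5 530
```

View pics/s6.png

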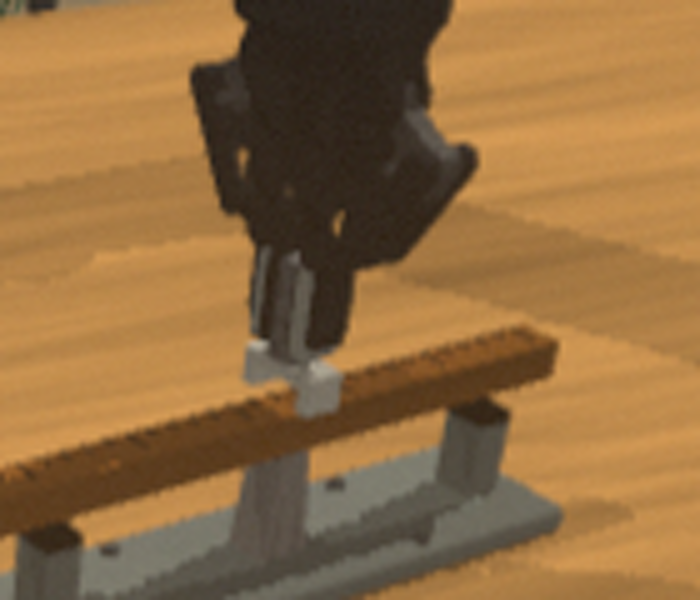

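```bash
python3 -c "
from h import *
s=eyes.snapshot('scene');K=np.array(s['intrinsics']);Rm=rot(s)
def pj(w,l,z):
    p=np.r_[C+UX*w+UY*l,z];q=K@(Rm.T@(p-s['eye']));q=q[:2]/q[2];return np.round((q-[360,100])*5)
for l in(-8,8):
  for z in (.0814,.0974): print('leg',l,z,pj(.019,l/1e3+.0015,z))
for l in(-4,4): print('edge',l,pj(.010,l/1e3,.060))
for l in(-.118,-.102,.102,.118): print('rest',l,pj(.010,l,.051))
for l in(-.135,.135): print('plate corner',l,pj(.035,l,.012))
"
```

```text
leg -8 0.0814 [298. 420.]
leg -8 0.0974 [304. 382.]
leg 8 0.0814 [330. 411.]
leg 8 0.0974 [336. 374.]
edge -4 [281. 457.]
edge 4 [297. 453.]
rest -0.118 [ 38. 546.]
rest -0.102 [ 74. 536.]
rest 0.102 [476. 420.]
rest 0.118 [504. 412.]
plate corner -0.135 [ 31. 678.]
plate corner 0.135 [560. 508.]
```

Projected and seen leg corners agree within about 1 mm, so the saddle is over the edge. Lower it to just above contact.

```bash
python3 -m pendant '[[[-0.0012,0,0.004,0,0,0,0.1],[0,0,0.004,0,0,0,0.1],[0,0,0.004,0,0,0,0.1],[0,0,0.003,0,0,0,0.1],[0,0,0,0,0,0,0.1],[0,0,0,0,0,0,0.1],[0,0,0,0,0,0,0.1]]]'; 
python3 -c "
from t import *
st();tilt(1)"
python3 -m pendant '[[[0,0,0.0006,0,0,0,0.1],[0,0,0,0,0,0,0.1],[0,0,0,0,0,0,0.1]]]'; 
python3 -c "
from t import *
st();tilt(1)"
```

```text
t: 22.75
tcp_pos: [0.4943, 0.0973, 0.1047]
tool_rot: [0.676, 0.737, 0.0, 0.0]
force: [0.3, -0.3, 0.3]
finger_gap: 0.161
gripper_force: 30.8
t 22.75 bar-frame tcp mm x,y,z [ -0.2   0.7 104.7] tooly deg 4.89 zaxis [ 0. -0. -1.] F [ 0.3 -0.3  0.3] gap 0.161 30.8
tilt 0.0118 z0 79.5 503
t: 23.1
tcp_pos: [0.4943, 0.0973, 0.1042]
tool_rot: [0.676, 0.737, 0.0, 0.0]
force: [0.0, -0.0, -0.6]
finger_gap: 0.159
gripper_force: 30.8
t 23.1 bar-frame tcp mm x,y,z [ -0.2   0.6 104.2] tooly deg 4.88 zaxis [ 0.  0. -1.] F [ 0.  -0.  -0.6] gap 0.159 30.8
tilt 0.0108 z0 79.5 509
```

```bash
python3 -m pendant '[[[0,0,0.0005,0,0,0,0.1],[0,0,0,0,0,0,0.1],[0,0,0,0,0,0,0.1]]]'; 
python3 -c "
from t import *
st();tilt(1)"
```

```text
t: 23.45
tcp_pos: [0.4943, 0.0973, 0.1038]
tool_rot: [0.676, 0.737, 0.0, 0.0]
force: [-0.1, 0.1, 0.4]
finger_gap: 0.16
gripper_force: 31.0
t 23.45 bar-frame tcp mm x,y,z [ -0.2   0.7 103.8] tooly deg 4.88 zaxis [ 0.  0. -1.] F [-0.1  0.1  0.4] gap 0.16 31.0
tilt 0.007 z0 79.6 509
```

```bash
python3 -m pendant '[[[0,0,0.0005,0,0,0,0.1],[0,0,0,0,0,0,0.1],[0,0,0,0,0,0,0.1]]]'; 
python3 -c "
from t import *
st();tilt(1)"
```

```text
t: 23.8
tcp_pos: [0.4943, 0.0974, 0.1038]
tool_rot: [0.676, 0.737, 0.0, 0.0]
force: [-1.6, -0.0, 6.1]
finger_gap: 0.159
gripper_force: 31.5
t 23.8 bar-frame tcp mm x,y,z [-1.000e-01  7.000e-01  1.038e+02] tooly deg 4.88 zaxis [ 0.  0. -1.] F [-1.6 -0.   6.1] gap 0.159 31.5
tilt 0.0041 z0 79.5 497
```

Contact. Relieve the press, open, and let it settle.

```bash
python3 -m pendant '[[[0,0,-0.0005,0,0,0,0.1],[0,0,0,0,0,0,0.1],[0,0,0,0,0,0,0.2],[0,0,0,0,0,0,0.3],[0,0,0,0,0,0,0.4],[0,0,0,0,0,0,0.4],[0,0,0,0,0,0,0.4]]]'; 
python3 -c "
from t import *
st();tilt(1)"
python3 -m pendant '[[[0,0,-0.01,0,0,0,0.45],[0,0,-0.03,0,0,0,0.45],[0,0,-0.045,0,0,0,0.45],[0,0,-0.045,0,0,0,0.45],[-0.05,0,0,0,0,0,0.45],[-0.05,0,0,0,0,0,0.45],[-0.05,0,0,0,0,0,0.45],[-0.05,0,0,0,0,0,0.45],[0,0,0,0,0,0,0.45]]]'
python3 -c "
from t import *
st();bar();tilt(2)
s=snap('scene','s7.png',(340,110,510,230),4)
s=snap('top');K=np.array(s['intrinsics']);vv,uu=np.mgrid[0:400,0:640];d=s['depth']
P=(np.stack([(uu-K[0,2])/K[0,0]*d,(vv-K[1,2])/K[1,1]*d,d],-1)@rot(s).T+s['eye'])[d>0]
D=P[:,:2]-C;l=D@UY;w=D@UX;k=(abs(l)<.03)&(abs(w)<.03);z=P[:,2]
f=k&(z>.115);print('fin top l,w,z',np.round([l[f].mean()*1e3,w[f].mean()*1e3,np.median(z[f])*1e3],1))
f=k&(abs(z-.084)<.004)&(abs(w)>.012);print('plate l range',np.percentile(l[f],[5,95])*1e3,'w',np.percentile(w[f],[2,98])*1e3,np.median(z[f]))"
```

```text
t: 24.55
tcp_pos: [0.4942, 0.0973, 0.1037]
tool_rot: [0.676, 0.737, -0.0, -0.0]
force: [-0.6, -0.5, -0.4]
finger_gap: 0.4
gripper_force: 0.0
t 24.55 bar-frame tcp mm x,y,z [ -0.2   0.6 103.7] tooly deg 4.88 zaxis [-0. -0. -1.] F [-0.6 -0.5 -0.4] gap 0.4 0.0
tilt 0.0153 z0 79.5 496
t: 25.5
tcp_pos: [0.5094, -0.0667, 0.2087]
tool_rot: [0.678, 0.735, 0.0, 0.002]
force: [0.6, 0.1, 0.3]
finger_gap: 0.452
gripper_force: 0.0
t 25.5 bar-frame tcp mm x,y,z [   0.9 -164.1  208.7] tooly deg 4.59 zaxis [ 0.003 -0.003 -1.   ] F [0.6 0.1 0.3] gap 0.452 0.0
scene ends mm [-178.4  141.2] tilt 0.0153 z0 80.2 across [3.000e-03 5.319e+00]
top ends mm [-62.2 138.9] tilt 0.0072 z0 78.6 across [ 0.026 -2.763]
tilt 0.0089 z0 79.6 521
tilt 0.0079 z0 79.6 499
fin top l,w,z [nan nan nan]
plate l range [-7.80459923 -6.58519285] w [-18.13042205 -14.4236464 ] 0.08290643688146404<string>:8: RuntimeWarning: Mean of empty slice.
  ret = ret.dtype.type(ret / rcount)
  return _methods._mean(a, axis=axis, dtype=dtype,
```

View pics/s7.png

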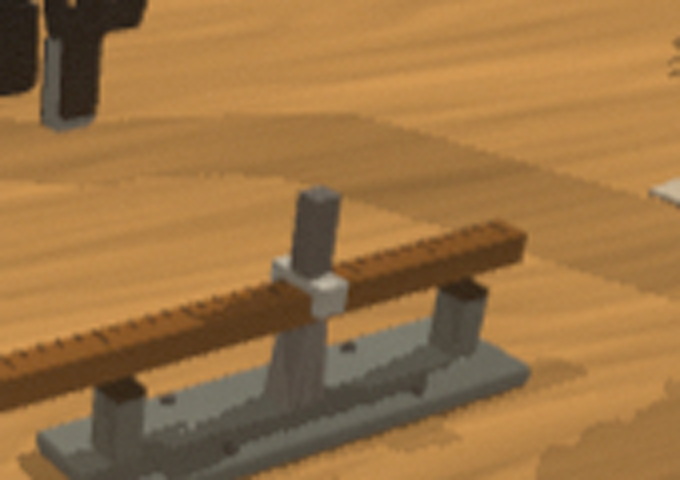

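The saddle is seated astride the bar above the blade (about 312,280), the bar is level, and there are gaps over both rests. Move clear, wait and verify.

```bash
python3 -m pendant '[[[-0.05,0,0,0,0,0,0.5],[-0.05,0,0,0,0,0,0.5],[-0.05,0,0,0,0,0,0.5],[-0.05,0,0,0,0,0,0.5],[0,0,0,0,0,0,0.5],[0,0,0,0,0,0,0.5],[0,0,0,0,0,0,0.5],[0,0,0,0,0,0,0.5],[0,0,0,0,0,0,0.5],[0,0,0,0,0,0,0.5],[0,0,0,0,0,0,0.5],[0,0,0,0,0,0,0.5],[0,0,0,0,0,0,0.5]]]'
python3 -c "
from t import *
bar();tilt(2)
s=snap('top');K=np.array(s['intrinsics']);vv,uu=np.mgrid[0:400,0:640];d=s['depth']
P=(np.stack([(uu-K[0,2])/K[0,0]*d,(vv-K[1,2])/K[1,1]*d,d],-1)@rot(s).T+s['eye'])[d>0]
D=P[:,:2]-C;l=D@UY;w=D@UX;z=P[:,2];k=(abs(l)<.03)&(abs(w)<.03)
f=k&(z>.118)&(z<.14);print('fin top l,w,z',np.round([l[f].mean()*1e3,w[f].mean()*1e3,np.median(z[f])*1e3],1))
f=k&(abs(z-.084)<.004)&(abs(w)>.0105);print('plate l range',np.percentile(l[f],[5,95])*1e3,'w',np.percentile(w[f],[2,98])*1e3,np.median(z[f]))
f=(abs(w)<.008)&(abs(l)>.03)&(abs(l)<.2)&(z>.065)&(z<.1);print('tilt top',np.polyfit(l[f],z[f],1),l[f].min(),l[f].max())"
```

```text
t: 27.1
tcp_pos: [0.5215, -0.2215, 0.2078]
tool_rot: [0.676, 0.737, -0.0, -0.0]
force: [0.1, -0.1, -0.3]
finger_gap: 0.503
gripper_force: 0.0
scene ends mm [-178.3  141.3] tilt 0.0127 z0 80.1 across [4.000e-03 5.409e+00]
top ends mm [-180.3  138. ] tilt 0.0076 z0 79.1 across [ 0.001 -0.495]
tilt 0.0092 z0 79.6 526
tilt 0.0096 z0 79.5 512
fin top l,w,z [ -1.   -0.4 125.1]
plate l range [-7.60298308  7.34405775] w [-19.17568586  18.42862788] 0.0833744864228666
tilt top [0.00729073 0.07745736] -0.18069498258131828 0.13890677336052606
```

```bash
python3 -c "
from station import job
print(job.sign_off())"
```

```text
the job is handed in; nothing more can be done
None
```

I handed the job in at about 27 s: the bar balances by itself on the knife edge and the middle-sized saddle is fully seated within about 1 mm of the edge. Two things may count against it: the bar reads a steady 0.007–0.01 rad low on the -y side, and during one slide the wrist briefly read about 6 N of the bar's weight, so it may have lifted a fraction of a millimetre.

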